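# Run the proof through the press and clear the block

## Task

Take the proofing press by its crank handle and wind it one full turn, away from you over the top, until the crank is at its stop and the bed has come out towards you; work the bed only by the crank, do not push or pull it. Then lift the copper-faced block off the bed and set it down flat in the plywood tray, face up, without dropping it. Leave the crank wound and everything else on the bench where it is.

Things in the scene. Friction and masses are not known exactly. Their poses are not given: they have to be found in the camera images.
- press: fixed green tabletop proofing press: two upright cheeks (110 mm along x, outer faces at y = +-105 mm, 215 mm tall, screws to 243 mm) and between them a 100 mm steel cylinder along y, axis 167 mm up. Origin: on the table under the cylinder's middle; the bed comes out to -x (towards the robot); crank on the -y side; z up
- crank_axle (a point): fixed point on the crank's axis, 195 mm to -y of the press's centre plane, 167 mm up, level with the middle of the handle; axes as the press. At crank value q the middle of the handle is at (75 sin q, 0, 75 cos q) mm from here in these axes
- handle (a point): middle of the crank handle: a round wooden sleeve 26 mm thick, spinning freely on its pin, lying along the press's y, from 142 to 237 mm to -y of its centre plane. The flat crank arm is between it and the cheek (its face at 139 mm)
- crank (a joint): angle of the crank in rad. 0: handle straight up; grows as the handle, from the top, moves away from the robot (to the press's +x). Starts between -0.7 and 0; stop at 6.45. Stiff: about 5 N at the handle; stays where it is left. Geared to the bed: 23 mm of travel to the press's -x per rad
- bed: steel bed of the press, 280 x 150 x 18 mm, sliding along the press's x; its top is 90 mm above the table. Origin: table level under the middle of the bed; axes as the press
- block: engraved block: wooden base with a copper face, 100 (x) x 50 (y) x 23 mm (z), 250 g, lying on the bed face up, at first under the cylinder (4 mm of clearance). Origin: centre of its underside
- tray: heavy open plywood tray, 260 (x) x 190 (y) x 60 mm, walls 8 mm, floor 8 mm thick, empty, on the table. Origin: centre of its underside
- ink_jar: round ink jar with a black lid, 66 mm across, 75 mm tall, origin at its underside; not part of the job
- mug: white mug, 80 mm across, 90 mm tall, origin at its underside; not part of the job
- ink_tin: low round tin, 90 mm across, 60 mm tall, origin at its underside; not part of the job
- blank: plain pale wooden slab, 120 x 80 x 22 mm, without a copper face, origin at its underside; not part of the job
- burin: engraver's tool with wooden handle, 160 mm long, lying flat, origin under its middle; not part of the job
- brayer: ink roller with a wooden handle, about 160 mm long, 90 mm wide, 40 mm tall, lying down, origin at its underside; not part of the job
- mallet: hammer, 220 mm long, lying flat, origin at its underside; not part of the job
Things that resemble listed ones, but are neither listed nor needed, are in the scene too. What is shaped like the block but purple or white is not meant.

How it is judged:
By the outcome, as a careful person would: the job done as asked, in the order asked, and still so for the second after the job is handed in, with the robot touching nothing.
It also fails if it takes over 72 s, if anything falls off the work surface, if the arm or the gripper's body presses on something with over 40 N, if the wrist force passes 120 N, or if a joint passes its speed limit or range.

## Robot

A 6-joint arm with a two-finger parallel gripper is mounted at the origin on the work surface. World frame = base frame: x ahead of the robot, y to its left, z up, the work surface at z = 0. Lengths are in m, angles in rad, forces in N, time in s.
With the tool pointing down it reaches from about 0.35 to 0.975 m from the base axis. Payload 4.9 kg.
Tool frame: the origin (TCP) lies at the very end of the fingers, on their centre line; the grasp point (between the pads) lies 19 mm behind it; z points along the fingers, y is the line along which they close (so a half turn about z gives the same grasp; the last joint's range is limited). The gripper opens to 85 mm and grips with 20 to 120 N. Pads are 22 mm wide; open, the fingers measure 114 mm over their backs; the gripper's body (76 mm by 85 mm) begins 54 mm behind the grasp point. The pads swing forward as they close: fully open they stand 13 mm farther back than shut.
Start: joints at [-1.282, 0.053, 1.613, -0, 1.476, -0.119], TCP at [0.248, -0.574, 0.231] pointing down, gripper open.
Joint ranges: [-3.01, 3.01], [-1.01, 2.22], [0.06, 2.58], [-1.02, 4.17], [0.09, 2.62], [-3.14, 3.14]. Speed limits (rad/s): [2.57, 2.57, 3.14, 3.14, 3.14, 3.14].

## Interface

Orientations are given as a unit quaternion [w, x, y, z].
In Python, from plant import manip gives the robot as it stands.
- The arm moves only by the shell command python3 -m pendant 'ROWS'. ROWS is JSON, a list of rows, each a list of 3 entries, a list of its own where there are three numbers: the opening, from 0 (shut) to 1 (fully open), then the shift along the tool's x, y, z in units of 12 cm (1.0 is 12 cm), then the turn about the tool's z in units of pi rad (1.0 is pi rad). In form: [[gripper, [dx, dy, dz], roll], ...]. A call has 1 to 10 rows; each row is the pose to reach, as a shift and turn from the pose commanded when the call began, along the tool's axes at that moment, turning the shorter way round; what a row does not reach only later rows make up. A row lasts 1/10 s, in which the tool goes at most 50 mm and 8.59 degrees, less where a joint would pass 70% of its speed; a pose out of reach is approached as far as the arm can. A call with a number of a shift or a turn outside -1 to 1 is refused whole. A call with a gripper value outside its range is refused whole. The fingers move at their own pace and stop on an object; the grip force is fixed at half the most. Time passes only in rows, so rows that repeat a pose let the fingers close. It gives the time, the measured TCP pose, the force, the opening and the grip force at its end, in the units of the state.
- manip.state(): the state, without advancing time (a new reading comes with each control period).
- manip.grab_frame(name): name is "scene" or "side" or "wrist"; returns a dict with "img" (400x640x3 uint8, red, green, blue), "fx", "fy", "cx", "cy" (pixels), "eye" and "rotation" of the camera in the world; the wrist camera has in their place "tool_from_camera" (4x4, takes a point from camera to tool coordinates, whose origin is the TCP and whose axes are the flange's). Camera axes: x right, y down, z forward; pixel columns grow to the right and rows downward; lengths in m; the calibration is good to about 2 mm. A picture is of the moment at which its call begins: read the wrist's pose just before it. There is no depth.
- manip.job_done(): hands the job in; it is judged then, once.
The state is a dict: "time": time; "joint_pos": joint angles; "joint_vel": joint speeds; "joint_efforts": joint torques, N m; "tool_pos": TCP position; "tool_rot": TCP orientation; "contact_force": force on the tool from outside, world axes, zero at the start; "ft_torque": the same for the moment, N m; "gripper_width": opening from 0.0 (shut) to 1.0 (fully open); "grasp_force": force on a finger pad.
Only numpy, scipy, OpenCV 4.12 (cv2) and the standard library are available. Lean on these libraries where they do the work, as an engineer would, in place of code of your own. Each camera call takes 0.05 s, during which the arm holds its last target. There are 200 camera calls.

## Working session

There is one attempt and no reset: what is moved stays moved. The work goes in short steps, Python scripts to look and compute and a shell command to move; the robot and the scene stay as the last step left them, time stands still between calls to the robot, and variables do not carry over. Pictures are saved under pics/ and viewed, at most 10 in all, crops included, and the job is handed in when it is done.

```bash
ls; mkdir -p pics; cat > h.py <<'E'
import numpy as np, cv2
from plant import manip
from scipy.spatial.transform import Rotation as R
def grab(n,save=None):
    s=manip.state(); f=manip.grab_frame(n)
    K=np.array([[f['fx'],0,f['cx']],[0,f['fy'],f['cy']],[0,0,1]])
    if n=='wrist':
        q=np.array(s['tool_rot']); T=np.eye(4); T[:3,:3]=R.from_quat(q[[1,2,3,0]]).as_matrix(); T[:3,3]=s['tool_pos']
        C=T@np.array(f['tool_from_camera']); eye,rot=C[:3,3],C[:3,:3]
    else: eye,rot=np.array(f['eye']),np.array(f['rotation'])
    if save: cv2.imwrite(save,cv2.cvtColor(f['img'],cv2.COLOR_RGB2BGR)); np.savez(save[:-4],K=K,eye=eye,rot=rot)
    return f['img'],K,eye,rot
def ray(c,u,v):
    K,rot=c['K'],c['rot']; return rot@np.linalg.inv(K)@np.array([u,v,1.])
def onz(c,u,v,z):
    d=ray(c,u,v); return c['eye']+d*(z-c['eye'][2])/d[2]
def tri(c1,p1,c2,p2):
    a,b=ray(c1,*p1),ray(c2,*p2); A=np.stack([a,-b],1); t=np.linalg.lstsq(A,c2['eye']-c1['eye'],rcond=None)[0]
    x,y=c1['eye']+a*t[0],c2['eye']+b*t[1]; return (x+y)/2,np.linalg.norm(x-y)
def proj(c,p):
    q=c['K']@(c['rot'].T@(np.array(p)-c['eye'])); return q[:2]/q[2]
E
python3 - <<'E'
from h import *
for n in('scene','side'):
    i,K,e,r=grab(n,f'pics/{n}0.png'); print(n,K[0,0],e,r.tolist())
print(manip.state())
E
```

```text
pics
scene 371.52447056715255 [ 1.31137331 -0.1846168   0.68743081] [-0.38089883303876493, 0.7046690921275856, 0.5205070031878117, -0.29568565948019]
side 387.83607942757874 [ 0.40113408 -0.96173539  0.81891444] [-0.4779545094949917, 0.8755943373186432, -0.06628644363936434, 0.022364049243667593]
{'time': 0.1, 'joint_pos': array([-1.28201669e+00,  5.33180024e-02,  1.61416476e+00,  7.33197926e-06,
        1.47602662e+00, -1.18995731e-01]), 'joint_vel': array([-0.00092786, -0.00047515, -0.00264535,  0.00173593,  0.0001932 ,
       -0.00074168]), 'joint_efforts': array([ 5.90882591e-04, -3.94904029e+01, -3.71364605e+01, -7.51872471e-05,
        3.95268420e-03, -9.45585583e-06]), 'tool_pos': array([ 0.24769507, -0.5731969 ,  0.23016431]), 'tool_rot': array([-9.55224857e-04,  9.79286431e-01,  2.02477571e-01, -7.76238686e-05]), 'contact_force': array([ 0.06794718,  0.22692248, -0.92000343]), 'ft_torque': array([-0.02198942, -0.0210203 ,  0.00235205]), 'grasp_force': 0.0, 'gripper_width': 0.999701858819355}
```

View pics/scene0.png

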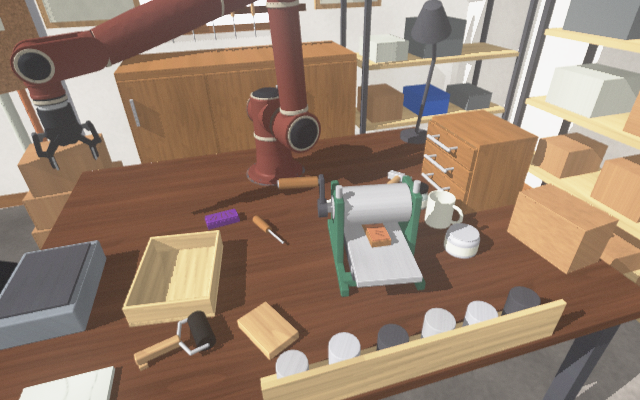

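View pics/side0.png

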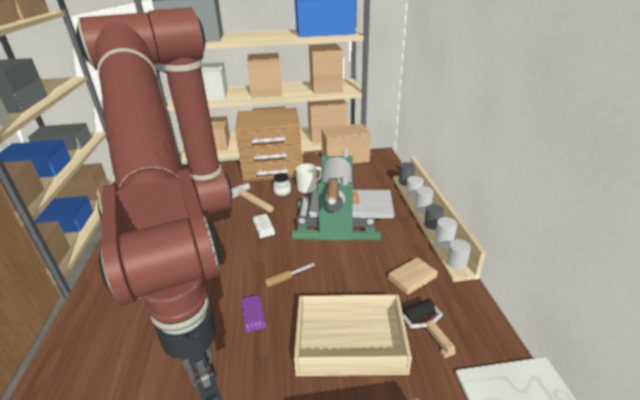

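The scene view shows the press at (375,235), its handle at (300,183), the copper block at (377,235), the tray at (178,275) and a purple decoy at (222,218). In the side view the tray is at (352,335), the handle at (333,190), the purple decoy at (253,313) and a white decoy at (264,226). I'll look closer at the press.

```bash
sed -i "s/np.array(f\['rotation'\])/R.from_quat(np.array(f['rotation'])[[1,2,3,0]]).as_matrix()/" h.py
python3 - <<'E'
from h import *
a,_,e,r=grab('scene','pics/scene1.png');b,_,e2,r2=grab('side','pics/side1.png')
print(r[:,2],r2[:,2])
A=cv2.resize(a[165:305,265:440],None,fx=4,fy=4,interpolation=cv2.INTER_CUBIC)   # 700x560
B=cv2.resize(b[145:250,285:405],None,fx=5,fy=5,interpolation=cv2.INTER_CUBIC)   # 600x525
cv2.imwrite('pics/a1.png',A[:,:,::-1]);cv2.imwrite('pics/b1.png',B[:,:,::-1])
E
```

```text
[-0.81324211  0.22900236 -0.53497214] [ 0.10252748  0.83402366 -0.54211867]
```

View pics/a1.png

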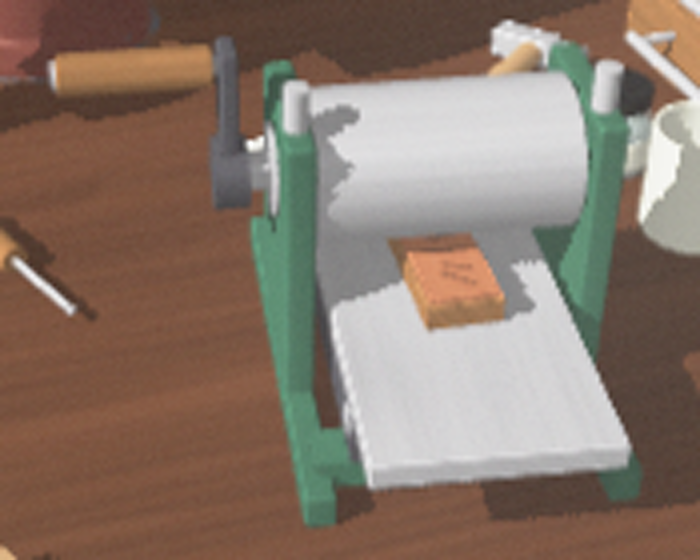

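View pics/b1.png

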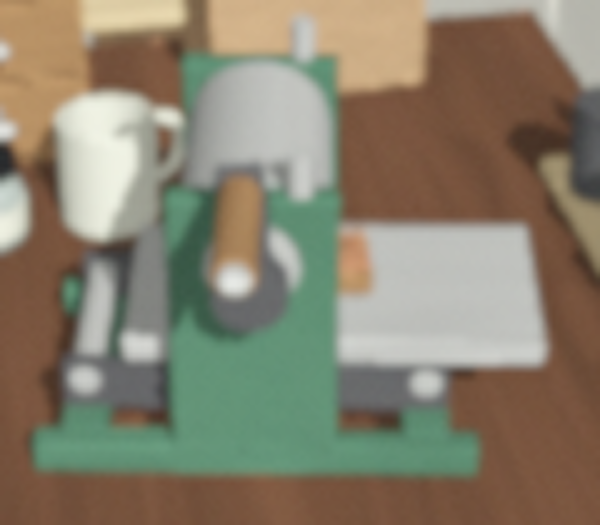

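```bash
python3 - <<'E'
from h import *
a=np.load('pics/scene1.npz');b=np.load('pics/side1.npz')
A=lambda u,v:(265+u/4,165+v/4)
B=lambda u,v:(285+u/5,145+v/5)
P=[onz(a,*A(*p),.09) for p in((372,470),(629,446),(335,310),(545,260))]
print('bed',np.round(P,4),np.linalg.norm(P[0]-P[1]))
for n in((0,1),(0,2),(1,3)):
    d=P[n[1]]-P[n[0]];print(np.degrees(np.arctan2(d[1],d[0])))
print('bed from side',[onz(b,*B(*p),.09).round(4) for p in((545,350),(528,225))])
ho=tri(a,A(54,75),b,B(235,280));hi=tri(a,A(212,68),b,B(243,178));print('handle',ho,hi, (hi[0]-ho[0]))
print('foot',[onz(b,*B(*p),0).round(4) for p in((35,472),(478,474))])
print('screws',tri(a,A(297,83),b,B(303,157)),tri(a,A(609,66),b,B(304,17)))
print('block top near corners',[onz(a,*A(*p),.113).round(4) for p in((428,312),(503,294),(405,252),(477,240))])
# tray via colour mask in side + scene
for c,f in((a,'scene'),(b,'side')):
    i=cv2.imread(f'pics/{f}1.png');h=cv2.cvtColor(i,cv2.COLOR_BGR2HSV)
    m=cv2.inRange(h,(15,50,110),(32,160,255))
    n,l,st,ce=cv2.connectedComponentsWithStats(m)
    for k in range(1,n):
        if st[k,4]>300: print(f,st[k],ce[k].round())
    k=l[275,135] if f=='scene' else l[365,350]
    if k:
        cs=max(cv2.findContours((l==k).astype('uint8'),0,1)[0],key=cv2.contourArea);
        hull=cv2.convexHull(cs);ap=cv2.approxPolyDP(hull,4,True)[:,0];print('tray',[(tuple(p),onz(c,*p,.06)[:2].round(3),onz(c,*p,.0)[:2].round(3)) for p in ap])
E
```

```text
bed [[0.758  0.0534 0.09  ]
 [0.7842 0.1976 0.09  ]
 [0.6199 0.0823 0.09  ]
 [0.6133 0.2322 0.09  ]] 0.14660719104288367
79.69333042789879
168.18522095132826
168.55978642596457
bed from side [array([0.7485, 0.0434, 0.09  ]), array([0.7811, 0.1984, 0.09  ])]
handle (array([ 0.52854224, -0.06873248,  0.2397896 ]), np.float64(0.0003976911553581506)) (array([0.5499464 , 0.02691624, 0.24388854]), np.float64(0.009639065847765166)) [0.02140416 0.09564872 0.00409894]
foot [array([0.4108, 0.0863, 0.    ]), array([0.7059, 0.0339, 0.    ])]
screws (array([0.59009953, 0.06493558, 0.24079482]), np.float64(0.004739439627380875)) (array([0.62646137, 0.25236274, 0.24200452]), np.float64(0.002366461645337968))
block top near corners [array([0.6656, 0.125 , 0.113 ]), array([0.6636, 0.1758, 0.113 ]), array([0.6049, 0.1351, 0.113 ]), array([0.6072, 0.1843, 0.113 ])]
scene [ 36   0  73  29 461] [64. 20.]
scene [544  28  96  25 904] [596.  39.]
scene [435  42  84  22 925] [478.  53.]
scene [368  53  64  17 492] [400.  63.]
scene [ 525   90  115   60 1998] [600. 121.]
scene [446 102  59  14 345] [475. 109.
[... 941 characters left out ...]
34] [ 41. 103.]
side [   5  132  110  146 5177] [ 64. 199.]
side [ 393  157   92  126 2204] [446. 230.]
side [   0  183   61  214 6691] [ 20. 291.]
side [ 388  257   50   38 1125] [412. 275.]
side [ 293  294  120   83 9160] [351. 336.]
side [426 320  30  38 475] [441. 339.]
tray [((np.int32(399), np.int32(295)), array([ 0.672, -0.272]), array([ 0.693, -0.217])), ((np.int32(412), np.int32(356)), array([ 0.647, -0.452]), array([ 0.666, -0.412])), ((np.int32(408), np.int32(375)), array([ 0.624, -0.495]), array([ 0.641, -0.458])), ((np.int32(295), np.int32(376)), array([ 0.386, -0.461]), array([ 0.385, -0.421])), ((np.int32(300), np.int32(295)), array([ 0.416, -0.23 ]), array([ 0.417, -0.172]))]
```

Candidates, by scene pixel. For the handle: crank sleeve (298,183, on the press's crank arm), burin (262,222), hammer handle (395,180), brayer handle (156,351). For the block: copper on the bed (379,236), purple (222,218), white (side view 264,226), blank (268,330). The crop shows the crank sleeve on its arm with q about 0, and the copper-faced block on the bed, so I choose those. The press is at about (0.577,0.163) with yaw about -10.6°. I'll move above the handle and look from the wrist.

```bash

python3 -m pendant '[[1,[0.3,-0.2,-0.4],0],[1,[1,-0.8,-1],0],[1,[1,-0.8,-1],0],[1,[1,-0.8,-1],0],[1,[1,-0.8,-1],0]]' | tail -3
python3 -m pendant '[[1,[1,-0.8,0],0],[1,[1,-0.8,0],0],[1,[1,-0.8,0],0],[1,[1,-0.8,0],0]]' | tail -3
python3 -m pendant '[[1,[1,-0.8,0],0],[1,[1,-0.8,0],0],[1,[1,-0.8,0],0],[1,[1,-0.8,0],0]]' | tail -3
python3 -m pendant '[[1,[1,-0.73,0],-0.31],[1,[1,-0.73,0],-0.31],[1,[1,-0.73,0],-0.31],[1,[1,-0.73,0],-0.31],[1,[1,-0.73,0],-0.31],[1,[1,-0.73,0],-0.31],[1,[1,-0.73,0],-0.31],[1,[1,-0.73,0],-0.31],[1,[1,-0.73,0],-0.31]]' | tail -3
python3 - <<'E'
from h import *
i,K,e,r=grab('wrist','pics/w1.png'); s=manip.state(); print(s['time'],s['tool_pos'],s['joint_pos'],e,r[:,2],proj(dict(K=K,eye=e,rot=r),(0.539,-.0385,.242)))
T=R.from_quat(np.array(s['tool_rot'])[[1,2,3,0]]).as_matrix(); print(T)
E
```

```text
contact_force: [0.0, -0.9, 0.3]
gripper_width: 0.998
grasp_force: 0.0
contact_force: [0.2, -0.8, -0.1]
gripper_width: 0.998
grasp_force: 0.0
contact_force: [-1.2, -0.8, -0.3]
gripper_width: 1.0
grasp_force: 0.0
contact_force: [-0.1, 1.1, -0.0]
gripper_width: 0.998
grasp_force: 0.0
2.45 [ 0.53950451 -0.03948877  0.35079207] [-2.10535989e-01 -1.90522765e-01  1.64844058e+00 -2.48325660e-04
  1.68441029e+00 -1.89823717e-02] [0.55589914 0.04292758 0.49377138] [-0.06364025 -0.3199697  -0.94528795] [314.10329908 191.96207783]
[[ 1.90411784e-01  9.81704008e-01 -7.70772013e-04]
 [ 9.81704282e-01 -1.90411906e-01 -8.75794248e-05]
 [-2.32741241e-04 -7.39994031e-04 -9.99999699e-01]]
```

View pics/w1.png

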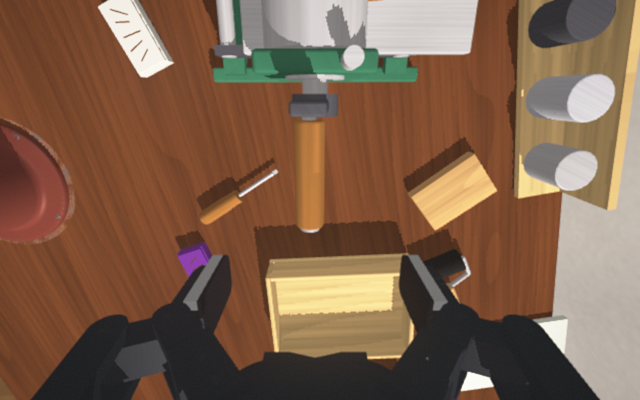

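The wrist view shows the handle from (309,118) to (310,230), the crank hub at (314,103), the press foot along row 80 and the tray below. The tool is aligned with the press.

```bash
python3 - <<'E'
from h import *
w=np.load('pics/w1.npz');a=np.load('pics/scene1.npz');b=np.load('pics/side1.npz')
for z in(.235,.242):
  p,q=onz(w,309.5,120,z),onz(w,310.5,228,z);d=q-p;print(p,q,np.linalg.norm(d),np.degrees(np.arctan2(-d[1],-d[0])))
print('outer end tri',tri(w,(310,231),a,(278.5,183.7)),tri(w,(310,231),b,(332,201)))
print('inner end tri',tri(w,(309.5,118),a,(318,182)))
print('foot z0.0/.02',[onz(w,u,v,z).round(4) for z in(0,.02) for u,v in((215,82),(417,80))])
print('hub',onz(w,314,103,.167), 'cheek top edges z.215',[onz(w,u,v,.215).round(4) for u,v in((254,70),(378,70))])
print('tray rim',[(onz(w,u,v,.06).round(4)) for u,v in((268,261),(408,256))])
E
```

```text
[0.54703023 0.02294488 0.235     ] [ 0.52816822 -0.07574649  0.235     ] 0.1004776721336854 79.18004115052348
[0.54727015 0.02348543 0.242     ] [ 0.52891836 -0.07253625  0.242     ] 0.09775966022615061 79.18004115052345
outer end tri (array([ 0.52928275, -0.07187953,  0.2423037 ]), np.float64(0.006710373483569048)) (array([ 0.52783939, -0.07459766,  0.24378298]), np.float64(0.0004346296659096748))
inner end tri (array([0.54757217, 0.02514145, 0.23782388]), np.float64(0.0008081920025562886))
foot z0.0/.02 [array([0.4062, 0.0891, 0.    ]), array([0.7143, 0.032 , 0.    ]), array([0.4123, 0.0872, 0.02  ]), array([0.7079, 0.0325, 0.02  ])]
hub [0.55275809 0.03380473 0.167     ] cheek top edges z.215 [array([0.5075, 0.0719, 0.215 ]), array([0.6128, 0.0513, 0.215 ])]
tray rim [array([ 0.4278, -0.2019,  0.06  ]), array([ 0.6582, -0.2369,  0.06  ])]
```

Press is at about (0.580,0.164) with yaw -10.8°, q0 about -0.07. The handle is at z 0.242 as expected. I'll lower and grip it 205 mm out.

```bash

python3 -m pendant '[[1,[0.035,-0.036,0.3],0],[1,[0.035,-0.036,0.6],0],[1,[0.035,-0.036,0.85],0],[1,[0.035,-0.036,1],0],[1,[0.035,-0.036,1],0]]' | grep -v joint
python3 -m pendant '[[1,[0,0,0.075],0],[0,[0,0,0.075],0],[0,[0,0,0.075],0],[0,[0,0,0.075],0],[0,[0,0,0.075],0],[0,[0,0,0.075],0],[0,[0,0,0.075],0],[0,[0,0,0.075],0],[0,[0,0,0.075],0]]'
python3 - <<'E'
from h import *
q0=-.07
for q in np.arange(0,6.6,.25):print(q.round(2),(75*(np.sin(q)-np.sin(q0))/120).round(3),(75*(np.cos(q0)-np.cos(q))/120).round(3))
E
```

```text
time: 2.95
tool_pos: [0.534, -0.0336, 0.2273]
tool_rot: [-0.003, 0.771, 0.637, -0.002]
contact_force: [-0.0, -0.0, 0.3]
gripper_width: 0.999
grasp_force: 0.0
time: 3.85
tool_pos: [0.5363, -0.0337, 0.2233]
tool_rot: [0.0, 0.771, 0.637, 0.0]
contact_force: [-3.5, -0.0, 6.7]
gripper_width: 0.287
grasp_force: 58.9
0.0 0.044 -0.002
0.25 0.198 0.018
0.5 0.343 0.075
0.75 0.47 0.166
1.0 0.57 0.286
1.25 0.637 0.426
1.5 0.667 0.579
1.75 0.659 0.735
2.0 0.612 0.884
2.25 0.53 1.016
2.5 0.418 1.124
2.75 0.282 1.201
3.0 0.132 1.242
3.25 -0.024 1.245
3.5 -0.176 1.209
3.75 -0.314 1.136
4.0 -0.429 1.032
4.25 -0.516 0.902
4.5 -0.567 0.755
4.75 -0.581 0.6
5.0 -0.556 0.446
5.25 -0.493 0.303
5.5 -0.397 0.181
5.75 -0.274 0.085
6.0 -0.131 0.023
6.25 0.023 -0.001
6.5 0.178 0.013
```

```bash

python3 -m pendant '[[0,[0,0.044,0],0],[0,[0,0.12,0.005],0],[0,[0,0.198,0.018],0],[0,[0,0.272,0.042],0],[0,[0,0.343,0.075],0],[0,[0,0.409,0.117],0],[0,[0,0.47,0.166],0],[0,[0,0.47,0.166],0]]'
python3 - <<'E'
from h import *
q0=.75
for q in np.arange(.75,6.6,.125):print(q.round(3),(75*(np.sin(q)-np.sin(q0))/120).round(3),(75*(np.cos(q0)-np.cos(q))/120).round(3))
E
```

```text
time: 4.65
tool_pos: [0.5929, -0.0446, 0.201]
tool_rot: [0.001, 0.771, 0.637, 0.001]
contact_force: [4.0, -0.5, -2.2]
gripper_width: 0.284
grasp_force: 59.0
0.75 0.0 0.0
0.875 0.054 0.057
1.0 0.1 0.12
1.125 0.138 0.188
1.25 0.167 0.26
1.375 0.187 0.336
1.5 0.197 0.413
1.625 0.198 0.491
1.75 0.189 0.569
1.875 0.17 0.645
2.0 0.142 0.717
2.125 0.105 0.786
2.25 0.06 0.85
2.375 0.008 0.907
2.5 -0.052 0.958
2.625 -0.117 1.001
2.75 -0.187 1.035
2.875 -0.261 1.06
3.0 -0.338 1.076
3.125 -0.416 1.082
3.25 -0.494 1.079
3.375 -0.571 1.065
3.5 -0.645 1.043
3.625 -0.717 1.011
3.75 -0.783 0.97
3.875 -0.844 0.922
4.0 -0.899 0.866
4.125 -0.946 0.804
4.25 -0.985 0.736
4.375 -1.016 0.664
4.5 -1.037 0.589
4.625 -1.049 0.512
4.75 -1.051 0.434
4.875 -1.043 0.356
5.0 -1.025 0.28
5.125 -0.999 0.207
5.25 -0.963 0.137
5.375 -0.919 0.073
5.5 -0.867 0.014
5.625 -0.808 -0.037
5.75 -0.744 -0.081
5.875 -0.674 -0.116
6.0 -0.601 -0.143
6.125 -0.524 -0.16
6.25 -0.447 -0.167
6.375 -0.369 -0.165
6.5 -0.292 -0.153
```

Forces are low. Continuing to q = 2.0, then to 3.25.

```bash

python3 -m pendant '[[0,[0,0.054,0.057],0],[0,[0,0.1,0.12],0],[0,[0,0.138,0.188],0],[0,[0,0.167,0.26],0],[0,[0,0.187,0.336],0],[0,[0,0.197,0.413],0],[0,[0,0.198,0.491],0],[0,[0,0.189,0.569],0],[0,[0,0.17,0.645],0],[0,[0,0.142,0.717],0]]'
python3 - <<'E'
from h import *
for q0,n in((2,1.25),(3.25,1.25),(4.5,1.25),(5.75,.8)):
  print(q0,[[(.625*(np.sin(q)-np.sin(q0))).round(3),(.625*(np.cos(q0)-np.cos(q))).round(3)] for q in np.arange(q0+.125,q0+n+.01,.125)])
E
```

```text
time: 5.65
tool_pos: [0.6068, -0.0472, 0.1155]
tool_rot: [-0.002, 0.771, 0.637, -0.001]
contact_force: [-9.9, 0.5, 10.3]
gripper_width: 0.288
grasp_force: 60.2
2 [[np.float64(-0.037), np.float64(0.069)], [np.float64(-0.082), np.float64(0.133)], [np.float64(-0.135), np.float64(0.19)], [np.float64(-0.194), np.float64(0.241)], [np.float64(-0.26), np.float64(0.283)], [np.float64(-0.33), np.float64(0.318)], [np.float64(-0.404), np.float64(0.343)], [np.float64(-0.48), np.float64(0.359)], [np.float64(-0.558), np.float64(0.365)], [np.float64(-0.636), np.float64(0.361)]]
3.25 [[np.float64(-0.077), np.float64(-0.013)], [np.float64(-0.152), np.float64(-0.036)], [np.float64(-0.223), np.float64(-0.068)], [np.float64(-0.29), np.float64(-0.108)], [np.float64(-0.351), np.float64(-0.157)], [np.float64(-0.405), np.float64(-0.213)], [np.float64(-0.453), np.float64(-0.275)], [np.float64(-0.492), np.float64(-0.343)], [np.float64(-0.522), np.float64(-0.414)], [np.float64(-0.543), np.float64(-0.49)]]
4.5 [[np.float64(-0.012), np.float64(-0.077)], [np.float64(-0.014), np.float64(-0.155)], [np.float64(-0.006), np.float64(-0.233)], [np.float64(0.012), np.float64(-0.309)], [np.float64(0.038), np.float64(-0.382)], [np.float64(0.074), np.float64(-0.452)], [np.float64(0.118), np.float64(-0.516)], [np.float64(0.17), np.float64(-0.575)], [np.float64(0.229), np.float64(-0.626)], [np.float64(0.293), np.float64(-0.67)]]
5.75 [[np.float64(0.07), np.float64(-0.035)], [np.float64(0.143), np.float64(-0.062)], [np.float64(0.219), np.float64(-0.079)], [np.float64(0.297), np.float64(-0.086)], [np.float64(0.375), np.float64(-0.084)], [np.float64(0.452), np.float64(-0.072)]]
```

```bash

python3 -m pendant '[[0,[0,-0.037,0.069],0],[0,[0,-0.082,0.133],0],[0,[0,-0.135,0.19],0],[0,[0,-0.194,0.241],0],[0,[0,-0.26,0.283],0],[0,[0,-0.33,0.318],0],[0,[0,-0.404,0.343],0],[0,[0,-0.48,0.359],0],[0,[0,-0.558,0.365],0],[0,[0,-0.636,0.361],0]]'

```

```text
time: 6.65
tool_pos: [0.5351, -0.0335, 0.0736]
tool_rot: [0.002, 0.771, 0.637, 0.002]
contact_force: [6.3, -1.4, 3.7]
gripper_width: 0.282
grasp_force: 59.6
```

```bash

python3 -m pendant '[[0,[0,-0.077,-0.013],0],[0,[0,-0.152,-0.036],0],[0,[0,-0.223,-0.068],0],[0,[0,-0.29,-0.108],0],[0,[0,-0.351,-0.157],0],[0,[0,-0.405,-0.213],0],[0,[0,-0.453,-0.275],0],[0,[0,-0.492,-0.343],0],[0,[0,-0.522,-0.414],0],[0,[0,-0.543,-0.49],0]]'

```

```text
time: 7.65
tool_pos: [0.4688, -0.0208, 0.1302]
tool_rot: [0.0, 0.771, 0.637, 0.0]
contact_force: [6.1, -0.5, -4.7]
gripper_width: 0.28
grasp_force: 59.1
```

```bash

python3 -m pendant '[[0,[0,-0.012,-0.077],0],[0,[0,-0.014,-0.155],0],[0,[0,-0.006,-0.233],0],[0,[0,0.012,-0.309],0],[0,[0,0.038,-0.382],0],[0,[0,0.074,-0.452],0],[0,[0,0.118,-0.516],0],[0,[0,0.17,-0.575],0],[0,[0,0.229,-0.626],0],[0,[0,0.293,-0.67],0]]'

```

```text
time: 8.65
tool_pos: [0.5033, -0.0274, 0.2134]
tool_rot: [-0.001, 0.771, 0.637, -0.001]
contact_force: [-5.1, -0.4, -2.4]
gripper_width: 0.282
grasp_force: 59.6
```

```bash

python3 -m pendant '[[0,[0,0.07,-0.035],0],[0,[0,0.143,-0.062],0],[0,[0,0.219,-0.079],0],[0,[0,0.297,-0.086],0],[0,[0,0.34,-0.086],0],[0,[0,0.38,-0.084],0],[0,[0,0.42,-0.078],0],[0,[0,0.42,-0.078],0]]'

```

```text
time: 9.45
tool_pos: [0.5527, -0.0368, 0.2225]
tool_rot: [-0.001, 0.771, 0.637, -0.001]
contact_force: [-7.0, 0.3, 1.9]
gripper_width: 0.283
grasp_force: 60.1
```

```bash

python3 -m pendant '[[0,[0,0.03,0.006],0],[0,[0,0.05,0.01],0],[0,[0,0.05,0.01],0]]'
python3 -m pendant '[[0,[0,0.03,0.006],0],[0,[0,0.05,0.01],0],[0,[0,0.05,0.01],0]]'

```

```text
time: 9.75
tool_pos: [0.5531, -0.0369, 0.2221]
tool_rot: [-0.007, 0.77, 0.638, -0.006]
contact_force: [-32.4, 3.3, 15.3]
gripper_width: 0.282
grasp_force: 62.1
time: 10.05
tool_pos: [0.5535, -0.037, 0.2217]
tool_rot: [-0.013, 0.77, 0.638, -0.012]
contact_force: [-56.9, 7.3, 29.3]
gripper_width: 0.284
grasp_force: 64.4
```

At the stop: the force climbs and the tool no longer advances. I'll ease the load off, release, rise and look.

```bash

python3 -m pendant '[[0,[0,-0.05,-0.01],0],[0,[0,-0.09,-0.018],0],[0,[0,-0.09,-0.018],0],[1,[0,-0.09,-0.018],0],[1,[0,-0.09,-0.018],0],[1,[0,-0.09,-0.018],0],[1,[0,-0.09,-0.018],0],[1,[0,-0.09,-0.018],0],[1,[0,-0.09,-0.018],0]]'
python3 -m pendant '[[1,[0,0,-0.25],0],[1,[0,0,-0.6],0],[1,[0,0,-1],0],[1,[0,0,-1],0]]'|head -2
python3 -m pendant '[[1,[0,0,-0.4],0],[1,[0,-0.2,-0.8],0],[1,[0,-0.5,-0.8],0],[1,[0,-0.5,-0.8],0],[1,[0,-0.5,-0.8],0]]'|head -2
python3 - <<'E'
from h import *
i,K,e,r=grab('wrist','pics/w2.png'); s=manip.state(); print(s['tool_pos'],s['joint_pos'])
h=cv2.cvtColor(i,cv2.COLOR_RGB2HSV)
j,*_=grab('scene','pics/scene2.png')
cv2.imwrite('pics/c2.png',np.vstack([i[:290],cv2.resize(j[160:300,230:540],(640,289))])[:,:,::-1])
E
```

```text
time: 10.95
tool_pos: [0.5546, -0.0372, 0.2214]
tool_rot: [0.0, 0.771, 0.637, 0.0]
contact_force: [0.1, -0.4, -0.1]
gripper_width: 1.005
grasp_force: 0.0
time: 11.35
tool_pos: [0.5572, -0.0377, 0.3506]
time: 11.85
tool_pos: [0.4955, -0.0258, 0.4373]
[ 0.49572974 -0.02592023  0.43626748] [-2.02271167e-01 -2.91143342e-01  1.59378963e+00 -8.57995092e-06
  1.83977561e+00 -1.31846335e-02]
```

View pics/c2.png

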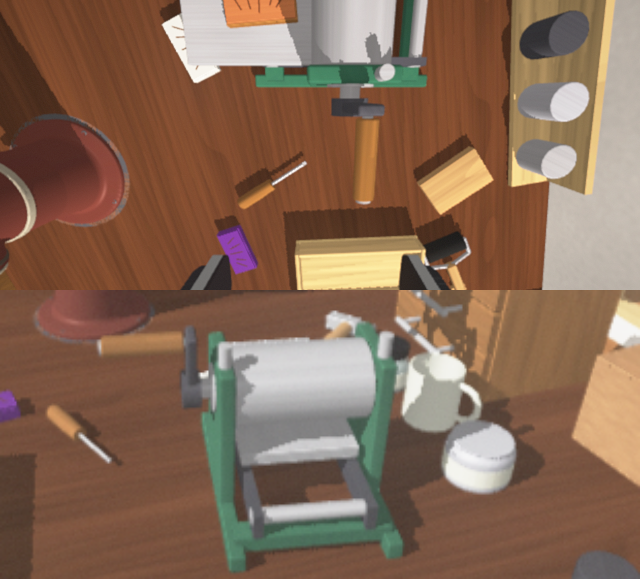

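The bed is out with the block on it (wrist view (260,10)), and the crank rests just past the top at its stop. A white decoy lies on the table beside the bed. Moving above the block and turning 90° so the camera is on the robot's side.

```bash

python3 -m pendant '[[1,[0.4,-0.2,0],0],[1,[0.8,-0.4,0],0],[1,[1,-0.57,0],0],[1,[1,-0.57,0],0],[1,[1,-0.57,0],0]]'|head -2
python3 -m pendant '[[1,[0.3,0,0],-0.5],[1,[0.7,0,0.2],-0.5],[1,[0.7,0,0.3],-0.5],[1,[0.7,0,0.3],-0.5],[1,[0.7,0,0.3],-0.5],[1,[0.7,0,0.3],-0.5],[1,[0.7,0,0.3],-0.5],[1,[0.7,0,0.3],-0.5],[1,[0.7,0,0.3],-0.5],[1,[0.7,0,0.3],-0.5]]'|head -2
python3 -m pendant '[[1,[0,0,0],-0.1],[1,[0,0,0],0]]'|head -2
cat > blk.py <<'E'
from h import *
import sys
i,K,e,r=grab('wrist',sys.argv[1]); s=manip.state(); print(s['time'],s['tool_pos'],s['joint_pos'][5])
T=R.from_quat(np.array(s['tool_rot'])[[1,2,3,0]]).as_matrix();print('toolx yaw',np.degrees(np.arctan2(T[1,0],T[0,0])))
c=dict(K=K,eye=e,rot=r);hs=cv2.cvtColor(i,cv2.COLOR_RGB2HSV)
m=cv2.inRange(hs,(4,110,150),(14,255,255));m=cv2.morphologyEx(m,cv2.MORPH_CLOSE,np.ones((7,7)))
for k in sorted(cv2.findContours(m,0,2)[0],key=cv2.contourArea)[::-1][:3]:
    if cv2.contourArea(k)<300: continue
    z=float(sys.argv[2]); bx=cv2.minAreaRect(np.array([onz(c,*p,z)[:2]*1000 for p in k[:,0]],np.float32))
    print(cv2.boundingRect(k),bx)
E
python3 blk.py pics/w3.png .113
```

```text
time: 12.45
tool_pos: [0.4512, 0.1054, 0.4361]
time: 13.45
tool_pos: [0.4678, 0.1861, 0.4]
time: 13.65
tool_pos: [0.4678, 0.1861, 0.4]
13.7 [0.46777212 0.18609448 0.39999625] -1.0686272559809493
toolx yaw 164.45326682180539
(547, 160, 93, 131) ((697.3804321289062, 586.9354858398438), (278.4456787109375, 128.262939453125), 4.469727516174316)
(497, 0, 143, 113) ((451.5762023925781, 532.305419921875), (258.8890380859375, 105.63385772705078), 52.771114349365234)
(293, 113, 40, 60) ((450.3742370605469, 188.68850708007812), (47.05929183959961, 82.5971908569336), 83.2677993774414)
```

View pics/w3.png

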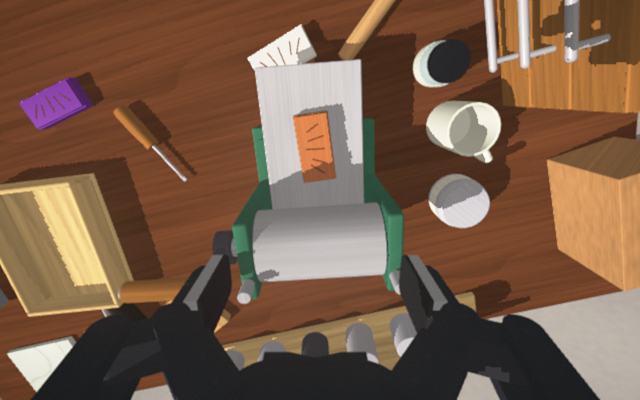

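The block is at (315,147), its corners at about (293,115), (326,112), (335,179) and (304,183), on the bed clear of the cylinder at (320,240).

```bash
python3 - <<'E'
from h import *
i=cv2.imread('pics/w3.png');w=np.load('pics/w3.npz')
h=cv2.cvtColor(i,cv2.COLOR_BGR2HSV);sub=np.zeros(h.shape[:2],'uint8');sub[95:200,275:355]=1
m=((h[...,0]>3)&(h[...,0]<16)&(h[...,1]>110)).astype('uint8')*sub
m=cv2.morphologyEx(m,cv2.MORPH_CLOSE,np.ones((7,7)))
k=max(cv2.findContours(m,0,2)[0],key=cv2.contourArea);print(cv2.boundingRect(k))
print(cv2.minAreaRect(np.array([onz(w,*p,.113)[:2]*1000 for p in k[:,0]],np.float32)))
P=np.array([onz(w,*p,.113)[:2] for p in((293,115),(326,112),(335,179),(304,183))]);print(P,P.mean(0))
d=P[3]-P[0]+P[2]-P[1];print('yaw',np.degrees(np.arctan2(d[1],d[0])))
Q=[onz(w,*p,.09)[:2] for p in((256,68),(361,60),(365,204),(272,208))];print(Q)
# tray
a=np.load('pics/scene1.npz')
print('tray rim wrist3',[onz(w,*p,.06)[:2].round(3) for p in((95,174),(132,305))])
E
```

```text
(293, 111, 43, 71)
((457.59893798828125, 188.24359130859375), (47.899261474609375, 98.2562255859375), 83.2933349609375)
[[0.40571744 0.17072366]
 [0.41373944 0.21636175]
 [0.51119866 0.20548244]
 [0.50520041 0.15882435]] [0.45896399 0.18784805]
yaw -6.597595699505731
[array([0.33196058, 0.13647936]), array([0.36007381, 0.2811877 ]), array([0.5714407 , 0.24250695]), array([0.53901347, 0.09412841])]
tray rim wrist3 [array([ 0.414, -0.182]), array([ 0.673, -0.242])]
```

```bash

python3 -m pendant '[[1,[0.116,-0.012,0.3],-0.05],[1,[0.116,-0.012,0.65],-0.05],[1,[0.116,-0.012,1],-0.05],[1,[0.116,-0.012,1],-0.05],[1,[0.116,-0.012,1],-0.05]]'|head -2
python3 -m pendant '[[1,[0,0,0.3],0],[1,[0,0,0.65],0],[1,[0,0,1],0],[1,[0,0,1],0],[1,[0,0,1],0]]'|head -2
python3 - <<'E'
from h import *
i,K,e,r=grab('wrist','pics/w4.png');s=manip.state();T=R.from_quat(np.array(s['tool_rot'])[[1,2,3,0]]).as_matrix();c=dict(K=K,eye=e,rot=r)
h=cv2.cvtColor(i,cv2.COLOR_RGB2HSV);sub=np.zeros(h.shape[:2],'uint8');sub[:,220:420]=1
m=((h[...,0]>3)&(h[...,0]<16)&(h[...,1]>110)).astype('uint8')*sub
m=cv2.morphologyEx(m,cv2.MORPH_CLOSE,np.ones((7,7)))
k=max(cv2.findContours(m,0,2)[0],key=cv2.contourArea);print(cv2.boundingRect(k))
print(cv2.minAreaRect(np.array([onz(c,*p,.113)[:2]*1000 for p in k[:,0]],np.float32)))
print(s['tool_pos'],np.degrees(np.arctan2(T[1,0],T[0,0])))
E
```

```text
time: 14.2
tool_pos: [0.4531, 0.1888, 0.2809]
time: 14.7
tool_pos: [0.4547, 0.1897, 0.1643]
(277, 150, 73, 131)
((455.9458312988281, 188.11383056640625), (48.15346145629883, 100.66763305664062), 83.38607788085938)
[0.45549497 0.18999496 0.16556958] 174.1053801350738
```

View pics/w4.png

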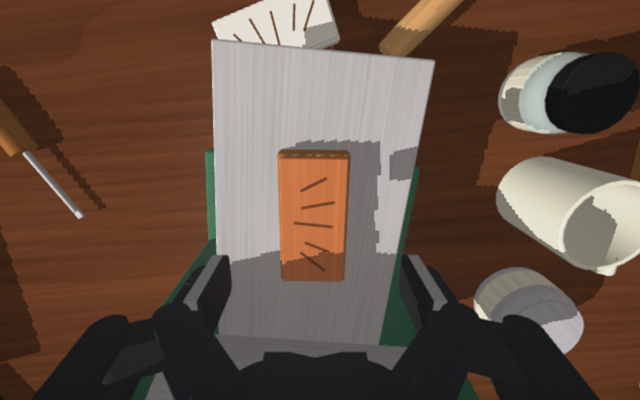

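Block is at (313,215), aligned and centred between the fingers. Descending and gripping.

```bash

python3 -m pendant '[[1,[0,-0.015,0.2],0],[1,[0,-0.015,0.4],0],[1,[0,-0.015,0.5],0],[1,[0,-0.015,0.585],0],[1,[0,-0.015,0.585],0],[1,[0,-0.015,0.585],0]]'
python3 -m pendant '[[0,[0,0,0],0],[0,[0,0,0],0],[0,[0,0,0],0],[0,[0,0,0],0],[0,[0,0,0],0],[0,[0,0,0],0],[0,[0,0,0],0]]'

```

```text
time: 15.35
tool_pos: [0.4537, 0.188, 0.0925]
tool_rot: [0.001, 0.051, 0.999, 0.0]
contact_force: [-0.3, 0.8, -0.2]
gripper_width: 1.0
grasp_force: 0.0
time: 16.05
tool_pos: [0.4535, 0.188, 0.0923]
tool_rot: [0.001, 0.051, 0.999, 0.0]
contact_force: [-0.2, -0.4, 5.7]
gripper_width: 0.567
grasp_force: 64.8
```

Gripped (48 mm). Lifting straight up, then across, high over the crank, towards the tray.

```bash

python3 -m pendant '[[0,[0,0,-0.1],0],[0,[0,0,-0.3],0],[0,[0,0,-0.6],0],[0,[0,0,-1],0],[0,[0,0,-1],0]]'
python3 -m pendant '[[0,[0,0,-0.35],0],[0,[0,0,-0.7],0],[0,[0,0,-1],0],[0,[0,0,-1],0]]'|head -2
python3 -m pendant '[[0,[0,-0.2,-0.25],0],[0,[0,-0.5,-0.4],0],[0,[0,-0.8,-0.4],0],[0,[0,-1,-0.4],0],[0,[0,-1,-0.4],0]]'|head -2
python3 -m pendant '[[0,[-0.1,-0.3,0],0],[0,[-0.2,-0.65,0],0],[0,[-0.3,-1,0],0],[0,[-0.3,-1,0],0]]'|head -2
python3 -m pendant '[[0,[-0.1,-0.3,0],0],[0,[-0.2,-0.65,0],0],[0,[-0.3,-1,0],0],[0,[-0.3,-1,0],0]]'|head -2
python3 -m pendant '[[0,[-0.1,-0.3,0],0],[0,[-0.2,-0.65,0],0],[0,[-0.3,-0.95,0],0],[0,[-0.3,-0.95,0],0],[0,[-0.3,-0.95,0],0]]'
python3 - <<'E'
from h import *
i,K,e,r=grab('wrist','pics/w5.png');s=manip.state();print(s['tool_pos'],s['joint_pos'])
T=R.from_quat(np.array(s['tool_rot'])[[1,2,3,0]]).as_matrix();print(np.degrees(np.arctan2(T[1,0],T[0,0])))
E
```

```text
time: 16.55
tool_pos: [0.4562, 0.1887, 0.2191]
tool_rot: [0.006, 0.051, 0.999, 0.002]
contact_force: [1.7, 0.2, -1.4]
gripper_width: 0.566
grasp_force: 64.1
time: 16.95
tool_pos: [0.4544, 0.1882, 0.3372]
time: 17.45
tool_pos: [0.4397, 0.0663, 0.3771]
time: 17.85
tool_pos: [0.4639, -0.0578, 0.3764]
time: 18.25
tool_pos: [0.4875, -0.1803, 0.3763]
time: 18.75
tool_pos: [0.5117, -0.2937, 0.3773]
tool_rot: [-0.001, 0.051, 0.999, 0.001]
contact_force: [-0.6, -0.1, -2.1]
gripper_width: 0.566
grasp_force: 64.1
[ 0.51175566 -0.29326649  0.37792026] [-6.46898860e-01 -7.40314324e-02  1.49860142e+00  8.27393402e-04
  1.71946298e+00 -2.11590374e+00]
174.17483771684118
```

View pics/w5.png

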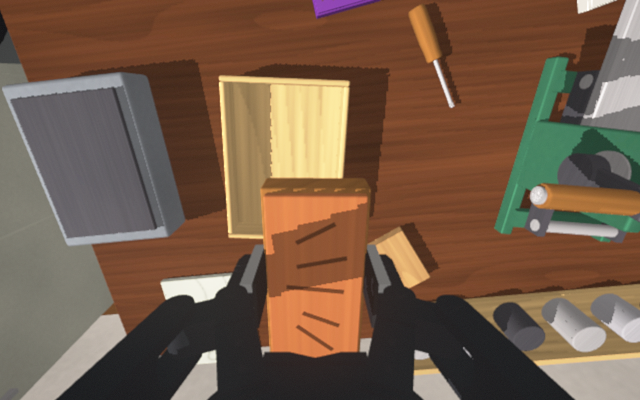

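The block is held level, face up. The tray's rim corners are at (220,78), (350,81) and (229,237).

```bash
python3 - <<'E'
from h import *
w=np.load('pics/w5.npz')
P=np.array([onz(w,*p,.06)[:2] for p in((219.5,77),(350,80.5),(228.5,238))]);print(P)
print('widths',np.linalg.norm(P[0]-P[1]),np.linalg.norm(P[0]-P[2]))
c=(P[1]+P[2])/2;d=P[2]-P[0];print('centre',c,'yaw',np.degrees(np.arctan2(d[1],d[0])))
th=np.radians(174.17);X=np.array([np.cos(th),np.sin(th)]);Y=np.array([X[1],-X[0]])
D=c-[.5117,-.2935];print('shift units',D@X/.12,D@Y/.12)
E
```

```text
[[ 0.39106274 -0.41833777]
 [ 0.41505213 -0.23166677]
 [ 0.6459792  -0.45596527]]
widths 0.1882061521896872 0.2576785375041809
centre [ 0.53051566 -0.34381602] yaw -8.396637277166674
shift units -0.19857751252662453 -0.40120437748563903
```

```bash

python3 -m pendant '[[0,[-0.2,-0.4,0.1],0.013],[0,[-0.2,-0.4,0.4],0.013],[0,[-0.2,-0.4,0.7],0.013],[0,[-0.2,-0.4,1],0.013],[0,[-0.2,-0.4,1],0.013],[0,[-0.2,-0.4,1],0.013]]'|head -2
python3 -m pendant '[[0,[0,0,0.3],0],[0,[0,0,0.6],0],[0,[0,0,0.85],0],[0,[0,0,1],0],[0,[0,0,1],0]]'|head -2
python3 -m pendant '[[0,[0,0,0.2],0],[0,[0,0,0.4],0],[0,[0,0,0.6],0],[0,[0,0,0.75],0],[0,[0,0,0.88],0],[0,[0,0,0.95],0],[0,[0,0,0.95],0],[0,[0,0,0.95],0]]'

```

```text
time: 19.4
tool_pos: [0.5306, -0.3435, 0.2593]
time: 19.9
tool_pos: [0.5302, -0.3443, 0.1384]
time: 20.7
tool_pos: [0.531, -0.3455, 0.026]
tool_rot: [0.001, 0.072, 0.997, -0.0]
contact_force: [0.4, -0.7, -1.7]
gripper_width: 0.564
grasp_force: 64.1
```

```bash

python3 -m pendant '[[0,[0,0,0.05],0],[0,[0,0,0.09],0],[0,[0,0,0.11],0],[0,[0,0,0.12],0],[0,[0,0,0.12],0],[0,[0,0,0.12],0]]'
python3 -m pendant '[[0,[0,0,0.01],0],[0,[0,0,0.01],0],[0,[0,0,0.01],0]]'

```

```text
time: 21.3
tool_pos: [0.5305, -0.3451, 0.0108]
tool_rot: [0.0, 0.072, 0.997, -0.0]
contact_force: [0.5, 0.1, -1.0]
gripper_width: 0.564
grasp_force: 64.2
time: 21.6
tool_pos: [0.5307, -0.3453, 0.0104]
tool_rot: [0.0, 0.072, 0.997, -0.0]
contact_force: [-2.2, 1.4, 4.2]
gripper_width: 0.567
grasp_force: 64.9
```

```bash

python3 -m pendant '[[0,[0,0,0.006],0],[0,[0,0,0.006],0]]'
python3 -m pendant '[[0.7,[0,0,0],0],[0.8,[0,0,0],0],[1,[0,0,0],0],[1,[0,0,0],0],[1,[0,0,0],0],[1,[0,0,0],0],[1,[0,0,-0.1],0],[1,[0,0,-0.4],0],[1,[0,0,-0.8],0],[1,[0,0,-1],0]]'
python3 -m pendant '[[1,[0,0,-0.3],0],[1,[0,0,-0.7],0],[1,[0,0,-1],0],[1,[0,0,-1],0],[1,[0,0,-1],0]]'
python3 - <<'E'
from h import *
j,*_=grab('scene','pics/scene6.png');i,*_=grab('wrist','pics/w6.png')
cv2.imwrite('pics/c6.png',np.vstack([i[:290],cv2.resize(j[160:345,100:510],(640,289))])[:,:,::-1])
E
```

```text
time: 21.8
tool_pos: [0.5307, -0.3453, 0.0104]
tool_rot: [0.0, 0.072, 0.997, -0.0]
contact_force: [-3.6, 2.2, 8.2]
gripper_width: 0.562
grasp_force: 65.3
time: 22.8
tool_pos: [0.5322, -0.3465, 0.1347]
tool_rot: [0.003, 0.072, 0.997, -0.002]
contact_force: [0.9, 1.1, 0.3]
gripper_width: 0.998
grasp_force: 0.0
time: 23.3
tool_pos: [0.531, -0.3455, 0.2514]
tool_rot: [0.002, 0.072, 0.997, -0.001]
contact_force: [-1.1, 0.5, -0.2]
gripper_width: 1.001
grasp_force: 0.0
```

View pics/c6.png

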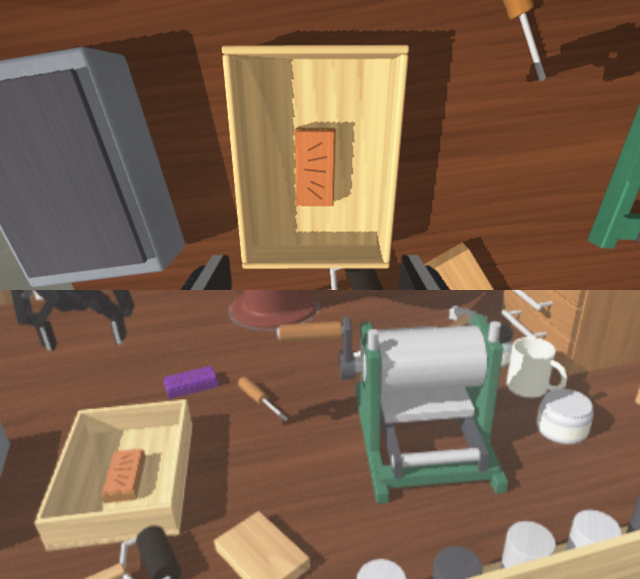

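The block lies flat and face up in the middle of the tray (wrist view (315,167)). The crank is still wound with the bed out, and the other things in view are in place.

```bash
python3 -c "
from plant import manip
print(manip.job_done())"
```

```text
the job is handed in; nothing more can be done
None
```

The job is handed in at about 23 s: the crank is wound to its stop with the bed out, and the copper-faced block lies flat and face up in the tray.

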